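Set the jar labeller's end stop to the index

ROBOT

A 6-joint arm with a two-finger parallel gripper is mounted at the origin on the work surface. World frame = base frame: x ahead of the robot, y to its left, z up, the work surface at z = 0. Lengths are in m, angles in rad, forces in N, time in s.
With the tool pointing down it reaches from about 0.25 to 0.8 m from the base axis. Payload 3.9 kg.
Tool frame: the origin (TCP) lies at the very end of the fingers, on their centre line; the grasp point (between the pads) lies 19 mm behind it (ctrl.pinch_z is the distance from the TCP to the grasp point, in m); z points along the fingers, y is the direction in which the jaws open and shut (so a half turn about z gives the same grasp; the last joint's range is limited). The gripper opens to 85 mm and grips with 20 to 120 N. Pads are 22 mm wide; open, the fingers measure 114 mm over their backs; the gripper's body (76 mm by 85 mm) begins 54 mm behind the grasp point. The pads swing forward as they close: fully open they stand 13 mm farther back than shut.
Start: joints at [1.104, 0.26, -0.138, 1.173, 0, 1.571], TCP at [0.236, 0.469, 0.231] pointing down, gripper open.
Joint ranges: [-2.78, 2.78], [-0.83, 1.72], [-1.28, 1.37], [-1.9, 2.12], [-1.57, 1.48], [-3.14, 3.14]. Speed limits (rad/s): [2.57, 2.57, 3.14, 3.14, 3.14, 3.14].

INTERFACE

Orientations are given as a rotation vector (axis times angle).
In Python, from station import ctrl gives the robot as it stands.
- The arm moves only by the tool carry_out, never from a script. Its argument "deltas" is text: rows parted by semicolons, each of 5 numbers parted by spaces: the shift along the tool's x, y, z in cm, then the turn about the tool's z in degrees, then the closure, from -1 (fully open) to 1 (shut), so that 0 is half open. A call has 1 to 12 rows; each row is the pose to reach, as a shift and turn from the pose commanded when the call began, along the tool's axes at that moment; what a row does not reach only later rows make up. A row lasts 1/8 s, in which the tool goes at most 62.5 mm and 10.7 degrees, less where a joint would pass 70% of its speed; a pose out of reach is approached as far as the arm can. A call with a gripper value outside its range is refused whole. The fingers move at their own pace and stop on an object; "force" is the grip in N (left out, the last holds). Time passes only in rows, so rows that repeat a pose let the fingers close. It gives the time, the measured TCP pose, the force and the opening at its end, in the units of the state.
- ctrl.get_state(): the state, without advancing time (a new reading comes with each control period).
- ctrl.get_image(name): name is "scene" or "side" or "wrist"; returns a dict with "image" (400x640x3 uint8, blue, green, red), "camera_matrix" (3x3 intrinsics, pixels), "k1" (the pictures are not rectified: a ray, as slopes to the right and down, at radius r is drawn at 1 + k1 r^2 times it, then the intrinsics apply), "R" (3x3) and "t" (3): a world point X has camera coordinates R X + t; the wrist camera has in their place "T_tool_cam" (4x4, takes a point from camera to tool coordinates, whose origin is the TCP and whose axes are the flange's). Camera axes: x right, y down, z forward; pixel columns grow to the right and rows downward; lengths in m; the calibration is good to about 2 mm. A picture is of the moment at which its call begins: read the wrist's pose just before it. There is no depth.
- ctrl.sign_off(): hands the job in, once; it reports no verdict.
The state is a dict: "time": time; "q": joint angles; "joint_velocities": joint speeds; "tau": joint torques, N m; "eef_pos": TCP position; "tcp_rot": TCP orientation; "wrist_force": force on the tool from outside, world axes, zero at the start; "moment": the same for the moment, N m; "grip_width": finger opening in m.
Only numpy, scipy, OpenCV 4.12 (cv2) and the standard library are available. Lean on these libraries where they do the work, as an engineer would, in place of code of your own. Each camera call takes 0.05 s, during which the arm holds its last target.

TASK

Set the hand labeller for the next size of jar: roll the knurled thumbwheel on its front under a fingertip, top of the wheel to the left as the robot sees it, until the jar stop has closed up and its pointer stands level with the point of the index on the rule, then press the clamp lever fully down to lock the stop there. Move the stop only by its wheel: do not push the stop itself or take the wheel between the fingers. Pick nothing up, and leave the jars and other loose things where they are.

Things in the scene. Friction and masses are not known exactly. Their poses are not given: they have to be found in the camera images.
- labeller: hand-cranked jar labeller, fixed: grey base plate 325 x 360 mm, aluminium side plates, two black rollers along y, label roll at the back (207 mm high). Origin on the counter under its middle; x points to its back (away from the robot at yaw 0), y to its left, z up. On its front from right to left: thumbwheel, clamp lever, rule with index
- wheel_hub (a point): centre of the knurled steel thumbwheel, 56 mm diameter, 16 mm wide, at labeller x -135, y -125, z 62 mm (fixed). Axle along labeller x: press lightly on its top (90 mm high) and draw the fingertip along labeller y. About 1 N at the rim turns it; it stays where left. Behind it (labeller x -107 to -97) the rack bar is 4 mm lower than its top
- wheel (a joint): turn of the thumbwheel in rad (zero is arbitrary); grows as its top runs to labeller +y (left), which closes the gap. Its pinion drives the stop's rack: the stop goes 14 mm per rad to +y, half as far as the rim. Turns both ways, to the ends of the stop's 70 mm travel
- stop: jar stop of aluminium and steel, sliding along labeller y: carriage 30 mm wide on a guide rod, upright plate over the rollers (164 mm high), rack bar 10 x 10 mm running right through the clamp to the wheel. Moved only through the wheel; closes towards the fixed end plate at the left. Its origin slides 10 mm right of the labeller's when fully open
- pointer (a point): tip of the small dark pointer on the front of the stop's carriage, at labeller x -127, z 90 mm; it points to the front (labeller -x), at the rule, and moves along labeller y with the stop. At the start it stands 16 to 56 mm right (-y) of the index
- mark (a point): point of the index, a 12 mm dark steel block clamped on the steel rule along the front; its point faces the pointer, 2 mm off, at labeller x -129, z 90 mm. Fixed for the run; its place on the rule varies. Its axes are parallel to the labeller's: pointer and index are level when both have the same labeller y
- clamp (a joint): clamp lever in rad: 0 = open, rising at 45 degrees towards the front; 0.785 = fully down (level) on a firm stop, rack nipped by its cam. It stays where it is left; some 6 N down on its end moves it. Pivot at labeller x -102, y -50, z 96 mm, 75 mm left of the wheel
- lever_end (a point): centre of the black ball, 16 mm diameter, at the end of the clamp lever, 50 mm from its pivot. Open, it is 35 mm in front of (labeller -x) and 35 mm above the pivot; locked, 50 mm in front of it and level with it (96 mm high). Press it from above
- jar_a: loose small amber jar with yellow cap, 56 mm diameter, 85 mm high, standing on the counter some 85 mm in front of the wheel; leave alone (origins of all loose things: centre of the underside)
- label_roll: loose spare roll of labels, 72 mm diameter, 50 mm high, standing in front of the rule; leave alone
- weight: loose brass weight, 38 mm diameter, 46 mm high, in front of the labeller; leave alone
- jar_b: loose spice jar with yellow cap, 60 mm diameter, 110 mm high, left of the labeller; leave alone
- jar_c: loose spice jar with yellow cap, 60 mm diameter, 110 mm high, left of the labeller; leave alone
- bowl: loose steel bowl, 150 mm diameter, 50 mm high, right of the labeller; leave alone
- scoop: loose steel scoop with orange handle, 200 mm long, 44 mm high, lying front left; leave alone
- quills: loose bundle of cinnamon quills, 105 x 50 mm, 31 mm high, lying front right; leave alone

How it is judged:
By the outcome, as a careful person would: the job done as asked, in the order asked, and still so for the second after the job is handed in, with the robot touching nothing.
It also fails if it takes over 51 s, if anything falls off the work surface, if the arm or the gripper's body presses on something with over 40 N, if the wrist force passes 120 N, or if a joint passes its speed limit or range.

## Working session

There is one attempt and no reset: what is moved stays moved. The work goes in short steps, Python scripts to look and compute and a tool call to move; the robot and the scene stay as the last step left them, time stands still between calls to the robot, and variables do not carry over. Pictures are saved under pics/ and viewed, and the job is handed in when it is done.

Besides the shell and the picture viewer there is one more tool, called by a JSON object that holds its "method" and its "body", one argument or row to a line. carry_out: Moves the arm, as the interface text tells. Its arguments: {"type":"object","properties":{"deltas":{"type":"string"},"force":{"type":"number"}},"required":["deltas"]}

```bash
ls; mkdir -p pics; python3 - <<'E'
from station import ctrl
import cv2
s=ctrl.get_state();print({k:s[k] for k in('time','eef_pos','tcp_rot','wrist_force','grip_width')})
for n in('scene','side','wrist'):
    d=ctrl.get_image(n);cv2.imwrite(f'pics/{n}0.png',d['image'])
    print(n,{k:v for k,v in d.items() if k!='image'})
E
```

```text
pics
{'time': 0.0, 'eef_pos': array([0.23595368, 0.46822758, 0.23047716]), 'tcp_rot': array([-7.26459485e-01, -3.05598006e+00,  2.97479397e-03]), 'wrist_force': array([-0.0109498 ,  0.37840232,  0.75247761]), 'grip_width': 0.08560435741316949}
scene {'camera_matrix': array([[397.34646049,   0.        , 320.06339491],
       [  0.        , 397.34646049, 202.97009911],
       [  0.        ,   0.        ,   1.        ]]), 'k1': 0.012777231642112207, 'R': array([[ 0.12582452,  0.99203965, -0.00505293],
       [ 0.61067467, -0.08146644, -0.78767993],
       [-0.78182136,  0.09602375, -0.61606396]]), 't': array([-0.06657156, -0.2147593 ,  1.62138514])}
side {'camera_matrix': array([[476.28067009,   0.        , 323.93251666],
       [  0.        , 476.28067009, 196.09591444],
       [  0.        ,   0.        ,   1.        ]]), 'k1': -0.14232861057744917, 'R': array([[ 0.98733994, -0.15813849,  0.01233108],
       [-0.09795695, -0.66904393, -0.7367392 ],
       [ 0.12475686,  0.72620413, -0.67606456]]), 't': array([-0.47701605,  0.13444619,  1.10714192])}
wrist {'camera_matrix': array([[296.79704246,   0.        , 318.74585973],
       [  0.        , 296.79704246, 200.01865531],
       [  0.        ,   0.        ,   1.        ]]), 'k1': -0.0033672819331844067, 'T_tool_cam': array([[-1.58874843e-03, -9.49448948e-01, -3.13917458e-01,
         8.06786895e-02],
       [ 9.99998737e-01, -1.52151006e-03, -4.59198095e-04,
        -1.86164616e-04],
       [-4.16434221e-05, -3.13917791e-01,  9.49450166e-01,
        -1.42523481e-01],
       [ 0.00000000e+00,  0.00000000e+00,  0.00000000e+00,
         1.00000000e+00]])}
```

View pics/scene0.png

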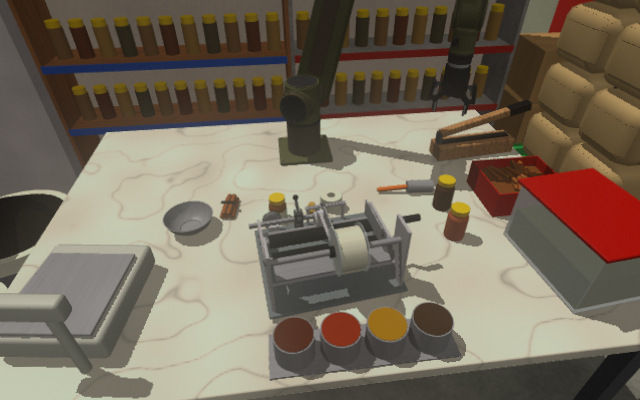

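View pics/side0.png

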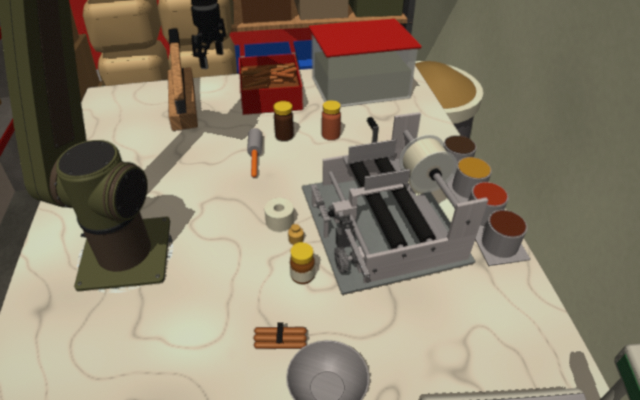

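View pics/wrist0.png

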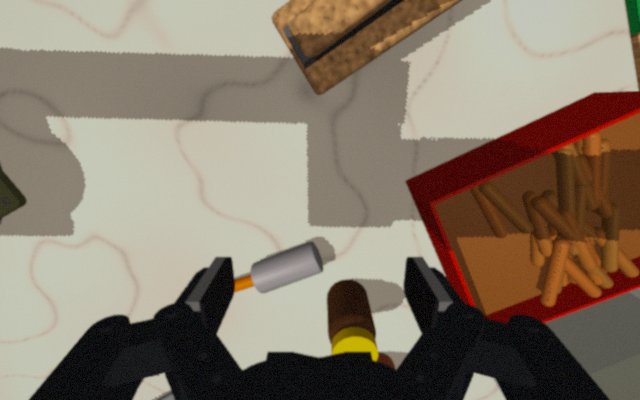

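```bash
python3 - <<'E'
import cv2
a=cv2.imread('pics/side0.png')[105:305,250:500];cv2.imwrite('pics/side0c.png',cv2.resize(a,None,fx=3,fy=3,interpolation=cv2.INTER_CUBIC)[:600])
a=cv2.imread('pics/scene0.png')[170:320,220:440];cv2.imwrite('pics/scene0c.png',cv2.resize(a,None,fx=3.6,fy=3.6,interpolation=cv2.INTER_CUBIC))
E
```

```text
(no output)
```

View pics/side0c.png

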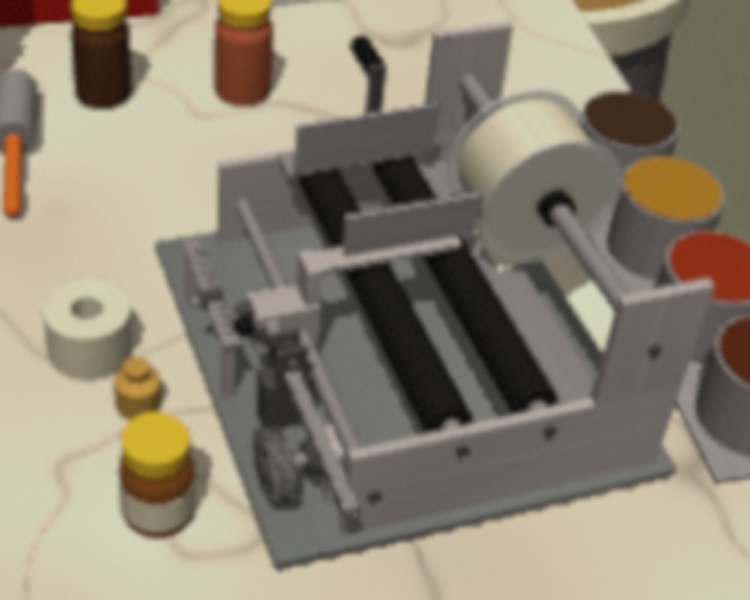

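View pics/scene0c.png

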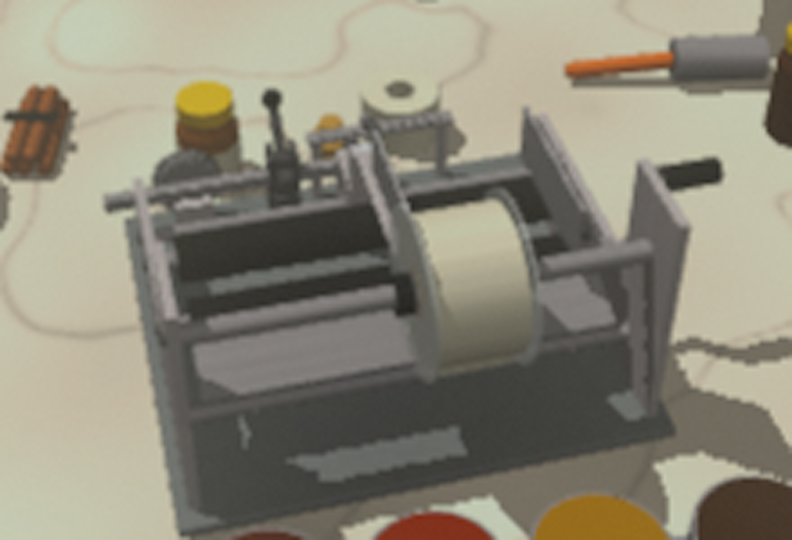

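```bash
cat > h.py <<'E'
import numpy as np,cv2
from scipy.optimize import least_squares
from scipy.spatial.transform import Rotation as Ro
K={'scene':(397.34646049,320.06339491,202.97009911,0.012777231642112207,np.array([[ 0.12582452,  0.99203965, -0.00505293],[ 0.61067467, -0.08146644, -0.78767993],[-0.78182136,  0.09602375, -0.61606396]]),np.array([-0.06657156, -0.2147593 ,  1.62138514])),
'side':(476.28067009,323.93251666,196.09591444,-0.14232861057744917,np.array([[ 0.98733994, -0.15813849,  0.01233108],[-0.09795695, -0.66904393, -0.7367392 ],[ 0.12475686,  0.72620413, -0.67606456]]),np.array([-0.47701605,  0.13444619,  1.10714192]))}
WK=(296.79704246,318.74585973,200.01865531,-0.0033672819331844067)
T=np.array([[-1.58874843e-03, -9.49448948e-01, -3.13917458e-01,8.06786895e-02],[ 9.99998737e-01, -1.52151006e-03, -4.59198095e-04,-1.86164616e-04],[-4.16434221e-05, -3.13917791e-01,  9.49450166e-01,-1.42523481e-01],[0,0,0,1]])
def wrist(s):
    R=Ro.from_rotvec(s['tcp_rot']).as_matrix()
    Rc=R@T[:3,:3]; c=R@T[:3,3]+s['eef_pos']
    return WK+(Rc.T,-Rc.T@c)
def proj(c,X):
    f,cx,cy,k,R,t=c; p=R@X+t; a=p[:2]/p[2]; a=a*(1+k*(a@a)); return np.array([f*a[0]+cx,f*a[1]+cy])
def ray(c,uv):
    f,cx,cy,k,R,t=c; d=(np.array(uv)-[cx,cy])/f; a=d.copy()
    for _ in range(20): a=d/(1+k*(a@a))
    return -R.T@t, R.T@np.array([a[0],a[1],1])
def atz(c,uv,z):
    o,d=ray(c,uv); return o+d*(z-o[2])/d[2]
def L2W(pose,X):
    x,y,w=pose; c,s=np.cos(w),np.sin(w); return np.array([x+c*X[0]-s*X[1],y+s*X[0]+c*X[1],X[2]])
def W2L(pose,X):
    x,y,w=pose; c,s=np.cos(w),np.sin(w); a,b=X[0]-x,X[1]-y; return np.array([c*a+s*b,-s*a+c*b,X[2]])
def fit(obs,p0):
    f=lambda p:np.concatenate([proj(c,L2W(p,np.array(X)/1000))-uv for c,X,uv in obs])
    r=least_squares(f,p0,loss='soft_l1'); return r.x,f(r.x).reshape(-1,2)
E
python3 - <<'E'
from h import *
S,C=K['side'],K['scene']
Z=8
obs=[(S,(-162.5,180,Z),(303.3,186)),(S,(-162.5,-180,Z),(343.3,294)),(S,(162.5,-180,Z),(474.3,261)),
(C,(-162.5,-180,Z),(255.6,231.7)),(C,(162.5,-180,Z),(271.4,317.8)),(C,(162.5,180,Z),(407.5,290.3)),
(C,(-137,-50,131),(295.6,197.2)),(S,(-135,-125,62),(342.7,260))]
p,r=fit(obs,[.6,0,0]);print(p,r.round(1))
for n,X in dict(hub=(-135,-125,62),ball=(-137,-50,131)).items(): print(n,L2W(p,np.array(X)/1e3),[proj(c,L2W(p,np.array(X)/1e3)) for c in(S,C)])
for n,X in dict(jara=(0,0,0)).items(): print(atz(S,(302,280),0),atz(S,(302,250),.085))
E
```

```text
[0.62429033 0.00318495 0.12192066] [[-4.4  1.5]
 [-4.2  0.3]
 [-2.1  1.1]
 [-0.5  0.9]
 [-0.3  1.9]
 [ 0.5  0.3]
 [ 1.1  2. ]
 [ 1.8 -3.3]]
hub [ 0.50549481 -0.1373057   0.062     ] [array([344.51131025, 256.65187447]), array([272.87313564, 222.010501  ])]
ball [ 0.49438824 -0.06310568  0.131     ] [array([334.38582571, 210.70009264]), array([296.65595854, 199.19961053])]
[ 0.41130527 -0.13904471  0.        ] [ 0.41484416 -0.12474813  0.085     ]
```

```bash
cat >> h.py <<'E'
def delta(s,Xw,yawlab=None):
    R=Ro.from_rotvec(s['tcp_rot']).as_matrix()
    d=R.T@(np.array(Xw)-s['eef_pos'])*100
    a=None
    if yawlab is not None:
        ty=np.array([-np.sin(yawlab),np.cos(yawlab),0]); b=R.T@ty; a=np.degrees(np.arctan2(-b[0],b[1]))
    return d.round(2),a
E
python3 - <<'E'
from h import *
from station import ctrl
s=ctrl.get_state();p=[0.62429033,0.00318495,0.12192066]
print(delta(s,L2W(p,np.array([-.15,-.02,.231])),p[2]))
E
```

```text
(array([-4.424e+01, -3.407e+01,  2.000e-02]), np.float64(-33.72753351088377))
```

{"method": "carry_out", "body": {
  "deltas": "-4.4 -3.4 0 -3.4 1; -9.3 -7.2 0 -7 1; -14.2 -11 0 -11 1; -19 -14.7 0 -15 1; -24 -18.5 0 -19 1; -29 -22.3 0 -22 1; -34 -26 0 -26 1; -38.5 -29.6 0 -29 1; -42.5 -32.5 0 -32 1; -44.2 -34.1 0 -33.7 1; -44.2 -34.1 0 -33.7 1; -44.2 -34.1 0 -33.7 1"
}}

```text
time: 1.65
eef_pos: [0.4769, -0.0341, 0.231]
tcp_rot: [0.19, -3.135, -0.001]
wrist_force: [-0.7, 0.6, -0.5]
grip_width: 0.0
```

```bash
cat >> h.py <<'E'
def snap(ctrl,name):
    s=ctrl.get_state(); d=ctrl.get_image('wrist'); cv2.imwrite(f'pics/{name}.png',d['image'])
    print(name,round(s['time'],2),s['eef_pos'].round(4),s['tcp_rot'].round(4),s['wrist_force'].round(2),round(s['grip_width'],4),'vel',np.abs(s['joint_velocities']).max().round(3))
    np.save(f'pics/{name}.npy',np.r_[s['eef_pos'],s['tcp_rot']]); return s
def wl(name):
    a=np.load(f'pics/{name}.npy'); return wrist(dict(eef_pos=a[:3],tcp_rot=a[3:]))
def crop(name,u0,v0,w,h,f):
    a=cv2.imread(f'pics/{name}.png')[v0:v0+h,u0:u0+w]; cv2.imwrite(f'pics/{name}_c{u0}_{v0}.png',cv2.resize(a,None,fx=f,fy=f,interpolation=cv2.INTER_CUBIC))
E
python3 - <<'E'
from h import *
from station import ctrl
snap(ctrl,'w1')
E
```

```text
w1 1.65 [ 0.4769 -0.0341  0.231 ] [ 1.9030e-01 -3.1347e+00 -1.0000e-03] [-0.71  0.64 -0.5 ] 0.0 vel 0.016
```

View pics/w1.png

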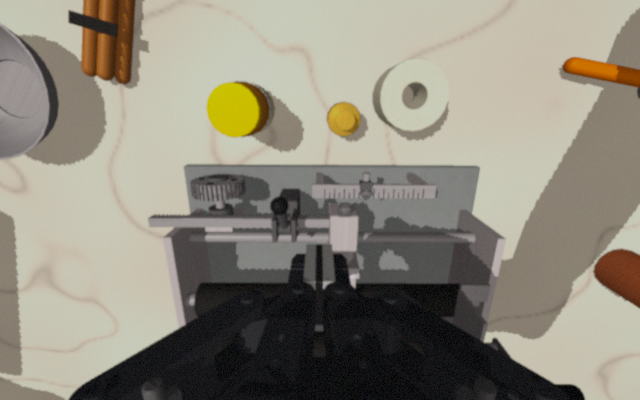

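Front edge and mechanism are all in view: wheel ~(218,188), ball (279,205), index ~(366,188), pointer ~(345,209). Enlarge.

```bash
python3 - <<'E'
from h import *
crop('w1',160,155,160,90,5);crop('w1',300,160,180,100,4.4)
E
```

```text
(no output)
```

View pics/w1_c160_155.png

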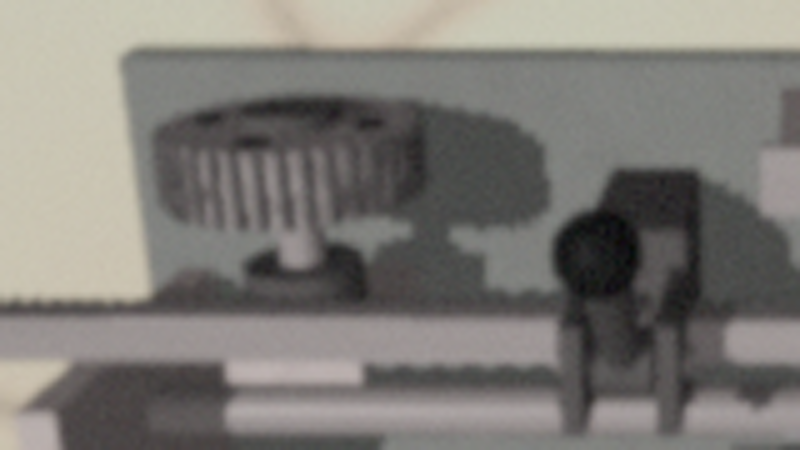

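View pics/w1_c300_160.png

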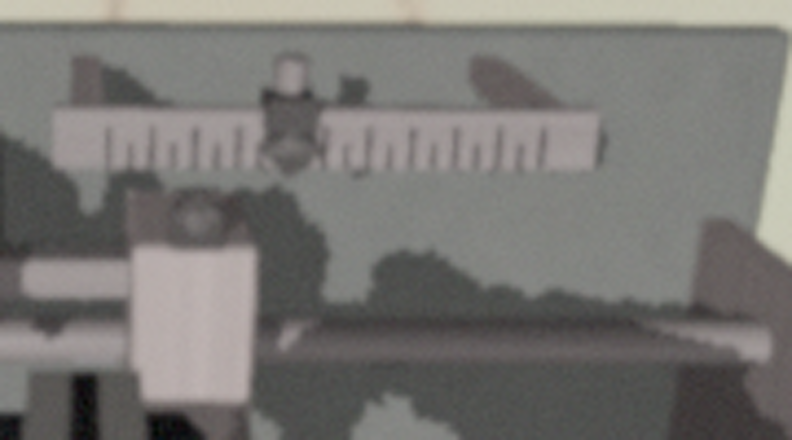

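```bash
python3 - <<'E'
from h import *
W=wl('w1')
def run(Z):
    obs=[(W,(-162.5,-180,Z),(185,165.4)),(W,(-162.5,180,Z),(478.9,166.8)),(W,(-137,-50,131),(279.4,205.4)),(W,(-143,-125,90),(218,185)),(W,(-127,-125,90),(219.5,201))]
    p,r=fit(obs,[.624,.003,.122]);print(Z,p,r.round(1).tolist());return p
for Z in(4,8,12):p=run(Z)
p=run(8)
m=W2L(p,atz(W,(365.9,199.1),.09));q=W2L(p,atz(W,(344.8,203.6),.09));print('mark',m,'pointer',q)
S,C=K['side'],K['scene']
for X in [(-137,-50,131),(-135,-125,62),(-162.5,180,8),(-162.5,-180,8),(162.5,-180,8)]: print(X,proj(S,L2W(p,np.array(X)/1e3)),proj(C,L2W(p,np.array(X)/1e3)))
E
```

```text
4 [ 0.62201166 -0.00319378  0.06140142] [[7.5, -15.9], [-0.0, -0.7], [6.7, 4.1], [-3.2, 0.5], [-3.9, -0.2]]
8 [ 0.62192022 -0.00490305  0.06401663] [[4.5, -15.3], [0.1, -0.7], [4.4, 3.9], [-5.3, 0.5], [-5.9, -0.2]]
12 [ 0.62183221 -0.00643163  0.06646646] [[1.6, -14.7], [0.3, -0.6], [2.2, 3.8], [-7.2, 0.5], [-7.7, -0.1]]
8 [ 0.62192022 -0.00490305  0.06401663] [[4.5, -15.3], [0.1, -0.7], [4.4, 3.9], [-5.3, 0.5], [-5.9, -0.2]]
mark [-0.13732078  0.02795382  0.09      ] pointer [-0.13137911  0.00716797  0.09      ]
(-137, -50, 131) [331.70562149 211.12762766] [296.33328834 197.96698644]
(-135, -125, 62) [339.91680191 257.5415241 ] [272.42944113 219.79522868]
(-162.5, 180, 8) [301.43533911 186.66272704] [367.44306709 215.14871662]
(-162.5, -180, 8) [332.85556368 294.94155092] [255.16708689 229.68328776]
(162.5, -180, 8) [470.34145658 268.88599653] [263.39493714 316.49565705]
```

```bash
python3 - <<'E'
from h import *
W=wl('w1')
for uv,z in [((185,165.4),.008),((478.9,166.8),.008),((279.4,205.4),.131),((218,185),.09),((219.5,201),.09)]:
    X=atz(W,uv,z);print(X.round(4),W2L([.6243,.0032,.122],X).round(4))
E
```

```text
[ 0.4912 -0.2008  0.008 ] [-0.1569 -0.1863  0.008 ]
[0.4491 0.1645 0.008 ] [-0.1542  0.1814  0.008 ]
[ 0.4852 -0.0676  0.131 ] [-0.1467 -0.0534  0.131 ]
[ 0.486  -0.1336  0.09  ] [-0.1539 -0.119   0.09  ]
[ 0.5026 -0.1319  0.09  ] [-0.1372 -0.1193  0.09  ]
```

```bash
python3 - <<'E'
from h import *
W=wl('w1');S,C=K['side'],K['scene']
def tri(o):
    f=lambda X:np.concatenate([proj(c,X)-uv for c,uv in o])
    r=least_squares(f,[.5,0,.1]);return r.x.round(4),r.fun.round(1)
print('ball',tri([(S,(331.7,213.3)),(C,(295.6,197.2)),(W,(279.4,205.4))]))
print('ball',tri([(C,(295.6,197.2)),(W,(279.4,205.4))]))
print('FR',tri([(S,(343.3,294)),(C,(255.6,231.7)),(W,(185,165.4))]))
print('FL',tri([(S,(303.3,186)),(W,(478.9,166.8))]))
print('FL',tri([(S,(303.3,186)),(W,(478.9,166.8))]))
for c,uv in [(S,(303.3,186)),(W,(478.9,166.8)),(S,(343.3,294)),(C,(255.6,231.7)),(W,(185,165.4)),(S,(474.3,261)),(C,(271.4,317.8)),(C,(407.5,290.3))]:print(atz(c,uv,.005).round(4))
E
```

```text
ball (array([ 0.4859, -0.0677,  0.1298]), array([-0.8, -0.3, -0.7,  0.7,  0.1,  0.2]))
ball (array([ 0.485 , -0.0674,  0.1317]), array([-0.7, -0. ,  0.2,  0. ]))
FR (array([ 0.4903, -0.198 ,  0.0138]), array([-1.4, -0.6, -1.7,  0.8,  0.2,  0.5]))
FL (array([0.4497, 0.1639, 0.0094]), array([-1.3,  0.3, -0.1,  0.6]))
FL (array([0.4497, 0.1639, 0.0094]), array([-1.3,  0.3, -0.1,  0.6]))
[0.4539 0.1697 0.005 ]
[0.4495 0.1662 0.005 ]
[ 0.4945 -0.1938  0.005 ]
[ 0.4774 -0.1939  0.005 ]
[ 0.492  -0.2021  0.005 ]
[ 0.8155 -0.1511  0.005 ]
[ 0.7998 -0.1549  0.005 ]
[0.7601 0.2019 0.005 ]
```

```bash
python3 - <<'E'
from h import *
W=wl('w1');S,C=K['side'],K['scene']
def model(v):
    p=v[:3];b=v[3]*1000;Z=v[4]*1000
    obs=[(W,(b,-180,Z),(185,165.4)),(W,(b,180,Z),(478.9,166.8)),(W,(-137,-50,131),(279.4,205.4)),(W,(-143,-125,90),(218.5,185)),(W,(-127,-125,90),(219.5,201)),
    (S,(b,180,Z),(303.3,186)),(S,(b,-180,Z),(343.3,294)),(S,(b+325,-180,Z),(474.3,261)),
(C,(b,-180,Z),(255.6,231.7)),(C,(b+325,-180,Z),(271.4,317.8)),(C,(b+325,180,Z),(407.5,290.3)),
(C,(-137,-50,131),(295.6,197.2)),(S,(-137,-50,131),(331.7,213.3))]
    return np.concatenate([proj(c,L2W(p,np.array(X)/1000))-uv for c,X,uv in obs])
r=least_squares(model,[.614,-.003,.115,-.147,.008],loss='soft_l1');print(r.x,model(r.x).reshape(-1,2).round(1).tolist())
p=r.x[:3]
m=W2L(p,atz(W,(365.9,199.1),.09));q=W2L(p,atz(W,(344.8,203.6),.09));print('mark',m,'pointer',q)
im=cv2.imread('pics/w1.png');im=cv2.resize(im,None,fx=2,fy=2)
t=np.linspace(0,2*np.pi,60)
for x in(-143,-127):
    for a in t:
        u=proj(W,L2W(p,np.array([x,-125+28*np.cos(a),62+28*np.sin(a)])/1e3))*2;cv2.circle(im,tuple(int(i) for i in u),1,(0,0,255),-1)
for X in[(-137,-50,131),(-129,m[1]*1e3,90),(-127,q[1]*1e3,90),(-102,-50,96)]:
    u=proj(W,L2W(p,np.array(X)/1e3))*2;cv2.circle(im,tuple(int(i) for i in u),2,(0,255,0),-1)
cv2.imwrite('pics/ov.png',im[280:520,300:1000])
E
```

```text
[ 0.61525475 -0.00075247  0.1161799  -0.14775517  0.01515533] [[0.9, 0.1], [0.5, -0.3], [1.6, -0.1], [-8.5, 0.7], [-7.7, 0.0], [-2.0, -0.5], [-1.9, -1.4], [1.0, -0.0], [-1.3, 0.2], [-1.9, 1.9], [0.5, 0.7], [-0.3, 0.1], [-1.3, -1.1]]
mark [-0.12953708  0.0301804   0.09      ] pointer [-0.12468726  0.00911302  0.09      ]
```

View pics/ov.png

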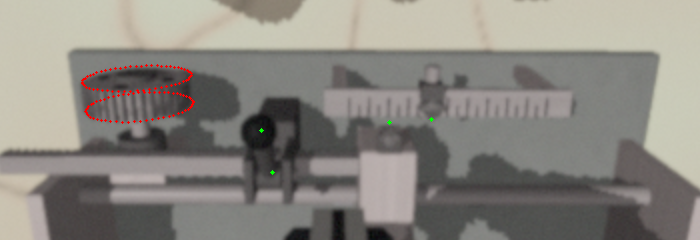

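```bash
echo 'P=[.6153,-.0008,.1162]' >> h.py; python3 - <<'E'
from h import *
from station import ctrl
s=ctrl.get_state()
print(delta(s,L2W(P,np.array([-.137,-.139,.098])),P[2]))
E
```

```text
(array([ -0.37, -12.24,  13.31]), np.float64(0.336318328500434))
```

{"method": "carry_out", "body": {
  "deltas": "-0.4 -5 0 0.3 1; -0.4 -10 1 0.3 1; -0.4 -12.2 5 0.3 1; -0.4 -12.2 10 0.3 1; -0.4 -12.2 12.5 0.3 1; -0.4 -12.2 13.3 0.3 1; -0.4 -12.2 13.3 0.3 1"
}}

```text
time: 2.58
eef_pos: [0.4964, -0.1544, 0.0986]
tcp_rot: [-0.184, 3.136, 0.0]
wrist_force: [0.3, 0.2, -0.2]
grip_width: 0.0001
```

```bash
python3 - <<'E'
from h import *
from station import ctrl
s=snap(ctrl,'w2');print(W2L(P,s['eef_pos']))
E
```

```text
w2 2.58 [ 0.4964 -0.1544  0.0986] [-1.8440e-01  3.1361e+00  2.0000e-04] [ 0.28  0.22 -0.2 ] 0.0001 vel 0.027
[-0.1358827  -0.13882906  0.09861752]
```

View pics/w2.png

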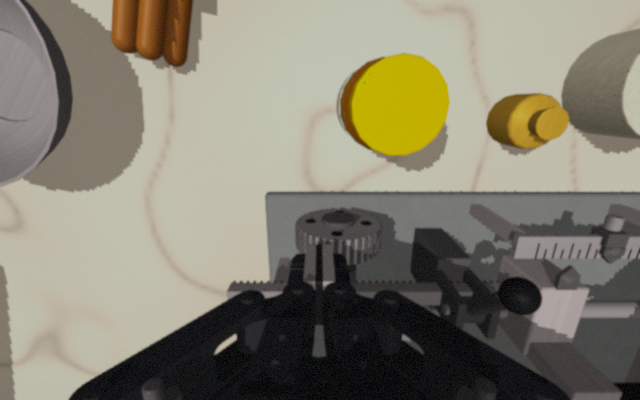

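{"method": "carry_out", "body": {
  "deltas": "0 0 0.5 0 1; 0 0 0.8 0 1; 0 0 1.0 0 1; 0 0 1.0 0 1"
}}

```text
time: 3.12
eef_pos: [0.4965, -0.1556, 0.0888]
tcp_rot: [-0.182, 3.136, -0.001]
wrist_force: [-0.5, -0.9, 1.5]
grip_width: -0.0002
```

{"method": "carry_out", "body": {
  "deltas": "0 0.3 0 0 1; 0 0.6 0 0 1; 0 0.9 -0.05 0 1; 0 1.2 -0.05 0 1; 0 1.5 -0.05 0 1; 0 1.8 -0.05 0 1; 0 2.1 0 0 1; 0 2.4 0.05 0 1"
}}

```text
time: 4.12
eef_pos: [0.4939, -0.1314, 0.089]
tcp_rot: [-0.182, 3.135, -0.001]
wrist_force: [-2.1, 0.3, 9.0]
grip_width: -0.0001
```

```bash
python3 - <<'E'
from h import *
from station import ctrl
s=snap(ctrl,'w3');print(W2L(P,s['eef_pos']))
crop('w3',330,180,250,130,3.2)
E
```

```text
w3 4.12 [ 0.4939 -0.1314  0.089 ] [-1.8200e-01  3.1348e+00 -7.0000e-04] [-2.05  0.28  9.02] -0.0001 vel 0.046
[-0.1356901  -0.11564825  0.088959  ]
```

View pics/w3_c330_180.png

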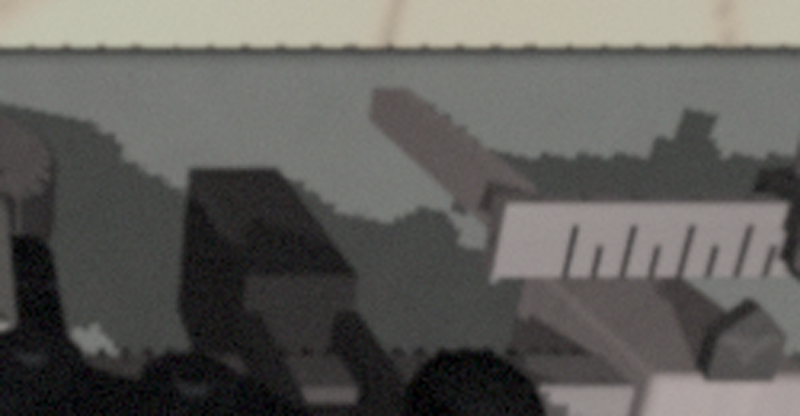

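```bash
python3 - <<'E'
from h import *
crop('w2',480,190,160,120,5);crop('w3',480,190,160,120,5)
E
```

```text
(no output)
```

View pics/w2_c480_190.png

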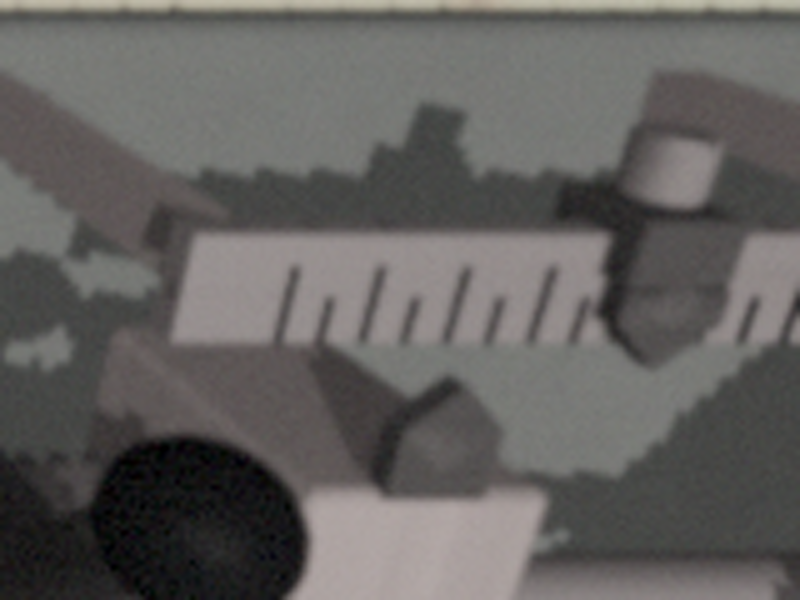

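View pics/w3_c480_190.png

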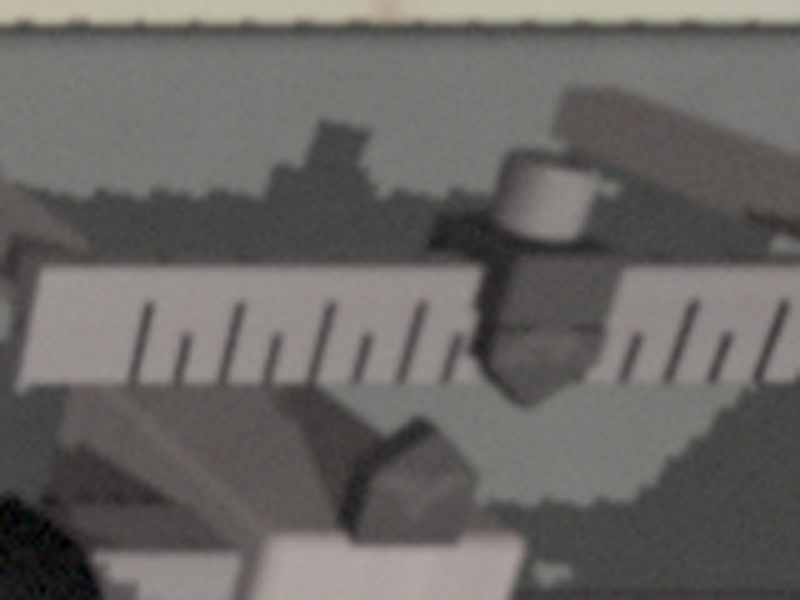

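```bash
cat >> h.py <<'E'
def gap(name,m,q):
    W=wl(name); a=[W2L(P,atz(W,u,.09))*1e3 for u in(m,q)]; print(name,'mark',a[0].round(1),'ptr',a[1].round(1),'gap',(a[0]-a[1])[1].round(2))
E
python3 - <<'E'
from h import *
gap('w1',(365.9,199.1),(344.8,203.6));gap('w2',(611,263.4),(570.4,265.4));gap('w3',(585.4,271.4),(565,274))
E
```

```text
w1 mark [-129.6   30.2   90. ] ptr [-124.7    9.2   90. ] gap 21.07
w2 mark [-127.8   30.2   90. ] ptr [-126.6    6.9   90. ] gap 23.31
w3 mark [-128.2   29.9   90. ] ptr [-126.6   19.1   90. ] gap 10.78
```

{"method": "carry_out", "body": {
  "deltas": "0 0 -1.2 0 1; 0 -2.1 -1.2 0 1; 0 -2.1 -1.2 0 1; 0 -2.1 -0.4 0 1; 0 -2.1 -0.05 0 1; 0 -2.1 -0.05 0 1; 0 -1.8 -0.05 0 1; 0 -1.5 -0.05 0 1; 0 -1.2 -0.05 0 1; 0 -0.9 -0.05 0 1; 0 -0.6 -0.05 0 1; 0 -0.3 -0.05 0 1"
}}

```text
time: 5.68
eef_pos: [0.4938, -0.1343, 0.0892]
tcp_rot: [-0.183, 3.136, -0.002]
wrist_force: [-2.2, -0.7, 7.7]
grip_width: -0.0001
```

```bash
python3 - <<'E'
from h import *
from station import ctrl
s=snap(ctrl,'w4');print(W2L(P,s['eef_pos']))
crop('w4',480,190,160,120,5)
E
```

```text
w4 5.67 [ 0.4938 -0.1343  0.0892] [-1.8260e-01  3.1358e+00 -1.6000e-03] [-2.17 -0.72  7.69] -0.0001 vel 0.044
[-0.13616407 -0.1185186   0.0892491 ]
```

View pics/w4_c480_190.png

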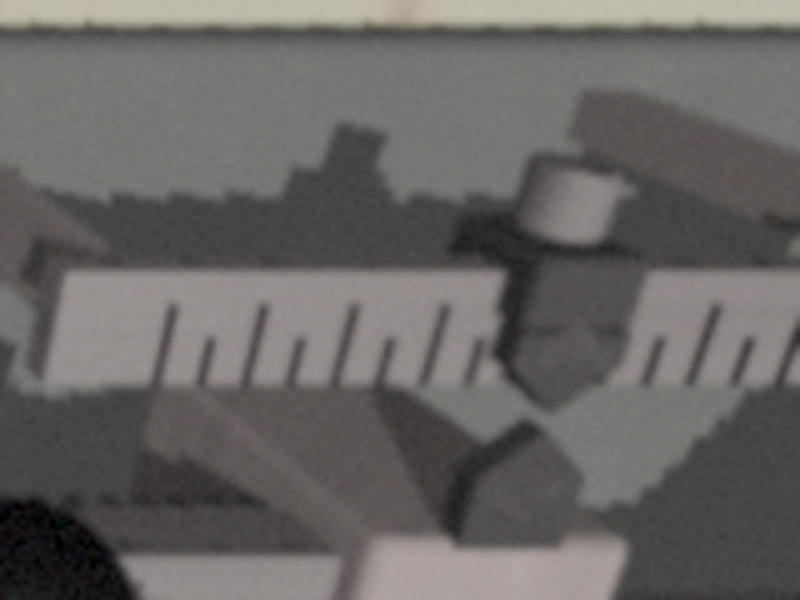

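```bash
python3 - <<'E'
from h import *
gap('w4',(590,272),(586,273.8))
E
```

```text
w4 mark [-128.2   29.9   90. ] ptr [-127.1   28.    90. ] gap 1.88
```

{"method": "carry_out", "body": {
  "deltas": "0 0.2 0 0 1; 0 0.35 0 0 1; 0 0.35 0 0 1; 0 0.35 0 0 1"
}}

```text
time: 6.22
eef_pos: [0.4935, -0.1304, 0.0884]
tcp_rot: [-0.183, 3.136, 0.001]
wrist_force: [0.3, 0.8, 5.4]
grip_width: -0.0002
```

```bash
python3 - <<'E'
from h import *
from station import ctrl
s=snap(ctrl,'w5');print(W2L(P,s['eef_pos']))
crop('w5',530,220,110,80,7)
E
```

```text
w5 6.22 [ 0.4935 -0.1304  0.0884] [-1.830e-01  3.136e+00  1.200e-03] [0.33 0.79 5.44] -0.0002 vel 0.003
[-0.13603336 -0.1146141   0.08842483]
```

View pics/w5_c530_220.png

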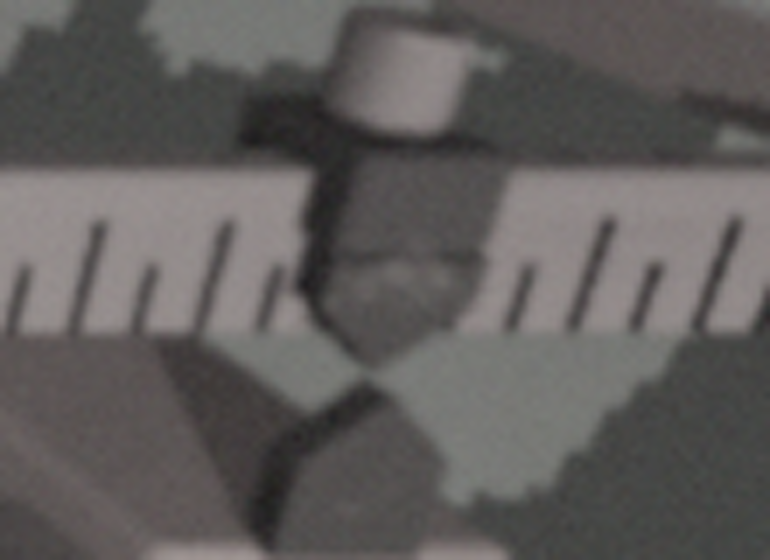

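```bash
python3 - <<'E'
from h import *
from station import ctrl
s=ctrl.get_state()
print(delta(s,L2W(P,np.array([-.15,.03,.16])),P[2]))
E
```

```text
(array([ 1.39, 14.47, -7.15]), np.float64(0.014308544563373961))
```

{"method": "carry_out", "body": {
  "deltas": "0 0 -2 0 1; 0 0 -7 0 1; 1.4 5 -9 0 1; 1.4 10 -9 0 1; 1.4 14.5 -7.2 0 1; 1.4 14.5 -7.2 0 1; 1.4 14.5 -7.2 0 1; 1.4 14.5 -7.2 0 1"
}}

```text
time: 7.28
eef_pos: [0.4631, 0.0106, 0.1604]
tcp_rot: [-0.18, 3.136, -0.0]
wrist_force: [-0.3, 0.5, 0.5]
grip_width: -0.0001
```

```bash
python3 - <<'E'
from h import *
from station import ctrl
s=snap(ctrl,'w6');print(W2L(P,s['eef_pos']))
for X in[(-.129,.03,.09),(-.127,.03,.09)]:print(proj(wl('w6'),L2W(P,np.array(X))))
crop('w6',270,150,100,75,8)
E
```

```text
w6 7.28 [0.4631 0.0106 0.1604] [-1.8010e-01  3.1361e+00 -4.0000e-04] [-0.33  0.47  0.52] -0.0001 vel 0.007
[-0.14981586  0.02899718  0.16039551]
[320.50986303 237.43127728]
[320.51285833 239.73233631]
```

View pics/w6_c270_150.png

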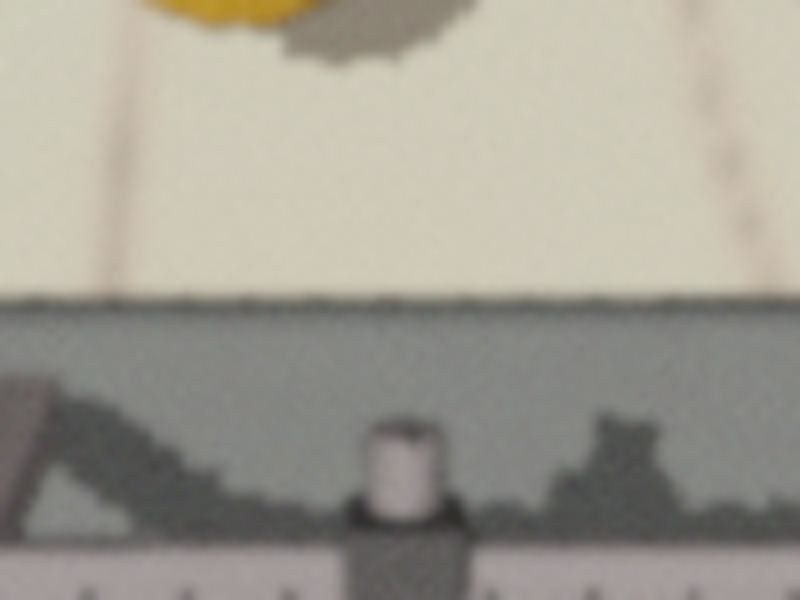

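```bash
python3 - <<'E'
from h import *
crop('w6',275,200,90,65,8.5)
E
```

View pics/w6_c275_200.png

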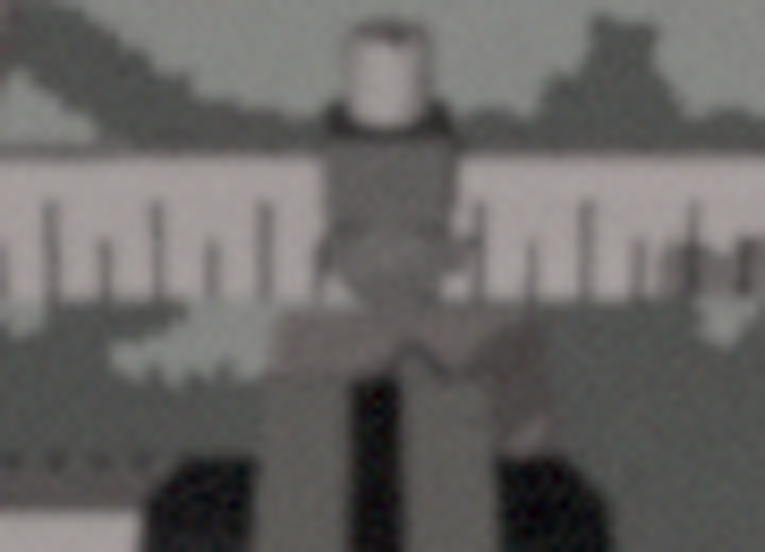

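{"method": "carry_out", "body": {
  "deltas": "-0.5 0.1 -3 0 1; -1 0.1 -4 0 1; -1 0.1 -4 0 1; -1 0.1 -4 0 1"
}}

```text
time: 7.82
eef_pos: [0.4719, 0.0134, 0.1995]
tcp_rot: [0.181, -3.135, -0.0]
wrist_force: [0.2, 0.5, -0.9]
grip_width: 0.0005
```

```bash
python3 - <<'E'
from h import *
from station import ctrl
s=snap(ctrl,'w7');print(W2L(P,s['eef_pos']))
for X in[(-.129,.03,.09),(-.127,.03,.09)]:print(proj(wl('w7'),L2W(P,np.array(X))))
crop('w7',280,170,80,60,10)
E
```

```text
w7 7.83 [0.4719 0.0134 0.1995] [ 0.1815 -3.1349 -0.    ] [ 0.15  0.48 -0.87] 0.0005 vel 0.012
[-0.14074637  0.03070083  0.19950756]
[318.32455799 209.74042228]
[318.33027134 211.81418413]
```

View pics/w7_c280_170.png

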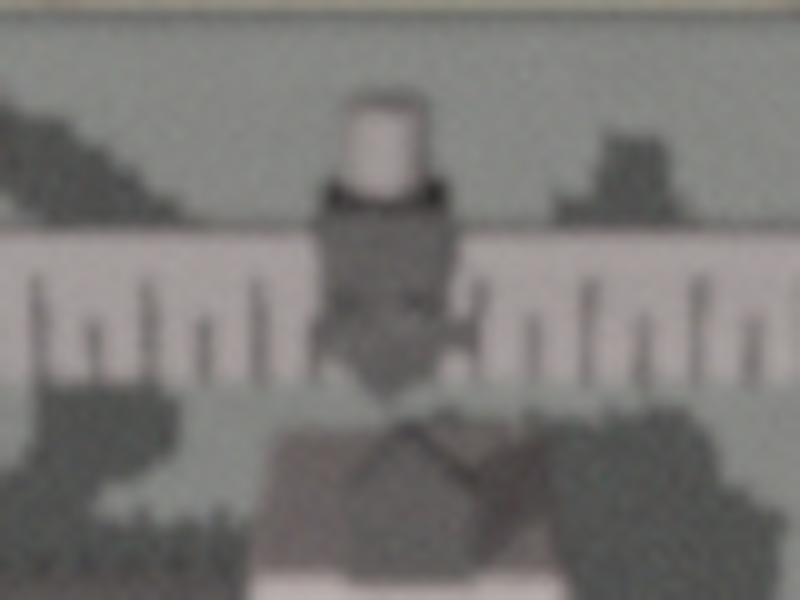

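```bash
python3 - <<'E'
from h import *
gap('w7',(318.8,210),(320.85,212.2)); gap('w5',(583.3,272.9),(583.3,274.3)); gap('w6',(275+388/8.5,200+310/8.5),(275+408/8.5,200+348/8.5))
im=cv2.imread('pics/w7.png')[170:235,290:350].astype(int).mean(2)
for v in (26,28,30,44,46,48,50): print(v+170,im[v].round().astype(int)[12:50])
from station import ctrl
s=ctrl.get_state()
print(delta(s,L2W(P,np.array([-.137,-.125,.098])),P[2]))
E
```

```text
w7 mark [-128.7   30.4   90. ] ptr [-126.6   32.3   90. ] gap -1.85
w5 mark [-127.9   29.7   90. ] ptr [-127.1   29.9   90. ] gap -0.25
w6 mark [-129.8   30.1   90. ] ptr [-125.9   32.    90. ] gap -1.86
196 [159 159 159 155 158 160 160 158 156 141 111 100  97  94  94  95  95  96
  97  93  95  92  92 114 142 152 157 157 160 159 160 159 159 158 161 158
 158 157]
198 [157 155 151 135 143 154 159 159 155 138 110  96  90  91  95  94  97  99
  93  95  94  90 101 135 146 132 132 149 156 155 156 158 155 156 156 151
 132 131]
200 [159 159 150 129 133 151 155 157 153 137 108  86  80  81  89  91  96  95
  88  80  83  83 100 134 143 121 127 151 157 156 156 155 157 158 158 149
 123 128]
214 [135 132 134 129 123 114 105 100  98  99  97  99  98  99  97  89  83  84
  84  84  76  80  89  96  94  97  96  90  84  85  78  74  72  77  80  85
  85  81]
216 [133 132 132 130 120 107 100  98  98 100 100  98  95  91  85  84  91  88
  92  93  88  85  78  72  78  83  74  77  73  72  71  71  73  77  82  83
  81  85]
218 [133 134 135 128 118 105 101  99 100 100  95  95  92  88  89  93  93  97
  93  92  92  93  89  83  74  68  72  70  71  70  74  73  71  80  85  83
  79  82]
220 [118 128 132 121 112 101 102  96 100  97  99  99  94  97  94  95  96  93
  95  92  93  95  92  95  93  84  76  69  70  69  74  75  75  76  80  82
  83  83]
(array([ -0.42, -15.59,  10.13]), np.float64(-0.01992660334932122))
```

{"method": "carry_out", "body": {
  "deltas": "-0.4 -5 0 0 1; -0.4 -10.5 0 0 1; -0.4 -15.4 2 0 1; -0.4 -15.4 6.5 0 1; -0.4 -15.4 10 0 1; -0.4 -15.4 11.1 0 1; -0.4 -15.4 11.1 0 1; -0.4 -15.55 11.1 0 1; -0.4 -15.7 11.1 0 1; -0.4 -15.8 11.1 0 1; -0.4 -15.8 11.1 0 1"
}}

```text
time: 9.25
eef_pos: [0.4946, -0.1429, 0.0898]
tcp_rot: [0.182, -3.136, 0.0]
wrist_force: [-2.4, 0.5, 6.2]
grip_width: 0.0
```

```bash
python3 - <<'E'
from h import *
from station import ctrl
s=snap(ctrl,'w8');print(W2L(P,s['eef_pos']))
crop('w8',530,220,110,80,7)
E
```

```text
w8 9.25 [ 0.4946 -0.1429  0.0898] [ 1.824e-01 -3.136e+00  3.000e-04] [-2.35  0.49  6.21] 0.0 vel 0.001
[-0.13636773 -0.12710343  0.08978259]
```

View pics/w8_c530_220.png

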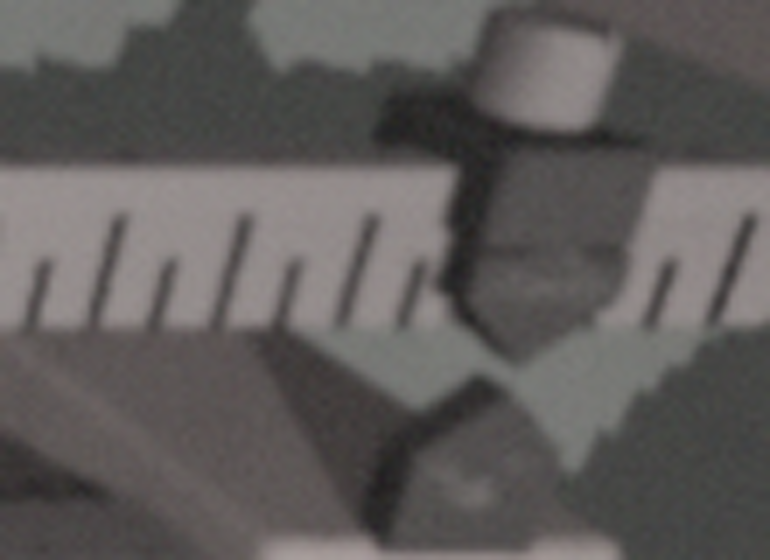

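{"method": "carry_out", "body": {
  "deltas": "0 0 -2 0 1; 0 0 -7 0 1; 0 5 -11 0 1; 0.4 10.5 -11.1 0 1; 0.4 15.6 -11.1 0 1; 0.4 15.8 -11.1 0 1; 0.4 15.8 -11.1 0 1; 0.4 15.8 -11.1 0 1"
}}

```text
time: 10.3
eef_pos: [0.4729, 0.0126, 0.2002]
tcp_rot: [-0.18, 3.136, -0.001]
wrist_force: [0.6, -0.5, 0.8]
grip_width: -0.0002
```

```bash
python3 - <<'E'
from h import *
from station import ctrl
gap('w8',(530+515/7,220+363/7),(530+488/7,220+377/7))
s=snap(ctrl,'w9');print(W2L(P,s['eef_pos']))
crop('w9',280,170,80,60,10)
E
```

```text
w8 mark [-128.1   29.5   90. ] ptr [-126.8   27.7   90. ] gap 1.76
w9 10.3 [0.4729 0.0126 0.2002] [-1.7980e-01  3.1364e+00 -6.0000e-04] [ 0.55 -0.47  0.85] -0.0002 vel 0.007
[-0.13992491  0.02983237  0.20015946]
```

View pics/w9_c280_170.png

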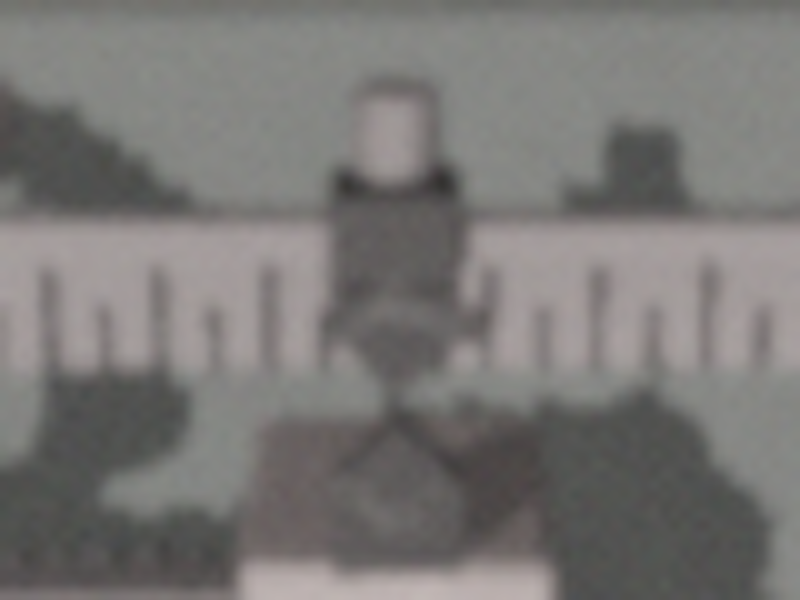

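```bash
python3 - <<'E'
from h import *
from station import ctrl
s=ctrl.get_state()
for X in [(-.14,-.05,.2),(-.14,-.05,.145),(-.142,-.05,.139),(-.148,-.05,.122),(-.151,-.05,.110),(-.152,-.05,.101)]: print(delta(s,L2W(P,np.array(X)),P[2]))
E
```

```text
(array([-0.01, -7.98,  0.02]), np.float64(-0.11088961066173204))
(array([-0.01, -7.98,  5.52]), np.float64(-0.11088961066173204))
(array([ 0.19, -7.98,  6.12]), np.float64(-0.11088961066173204))
(array([ 0.79, -7.98,  7.82]), np.float64(-0.11088961066173204))
(array([ 1.09, -7.98,  9.02]), np.float64(-0.11088961066173204))
(array([ 1.19, -7.98,  9.92]), np.float64(-0.11088961066173204))
```

{"method": "carry_out", "body": {
  "deltas": "0 -5 0 0 1; 0 -8 0 0 1; 0 -8 0 0 1; 0 -8 4 0 1; 0 -8 5.5 0 1; 0.3 -8 6.3 0 1; 0.5 -8 7 0 1; 0.7 -8 7.7 0 1; 0.9 -8 8.4 0 1; 1.1 -8 9 0 1; 1.2 -8 9.5 0 1; 1.2 -8 9.5 0 1"
}}

```text
time: 11.85
eef_pos: [0.4701, -0.0671, 0.1052]
tcp_rot: [-0.182, 3.136, 0.0]
wrist_force: [0.7, 1.2, 0.2]
grip_width: 0.0001
```

```bash
python3 - <<'E'
from h import *
from station import ctrl
s=snap(ctrl,'w10');print(W2L(P,s['eef_pos']))
E
```

```text
w10 11.85 [ 0.4701 -0.0671  0.1052] [-1.8230e-01  3.1358e+00  3.0000e-04] [0.66 1.23 0.24] 0.0001 vel 0.013
[-0.15188701 -0.04902037  0.10518003]
```

View pics/w10.png

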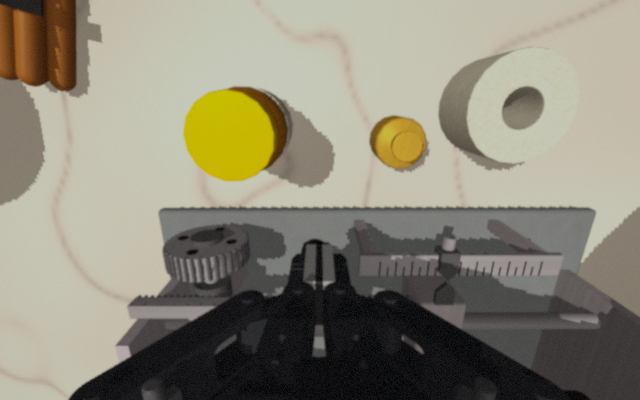

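{"method": "carry_out", "body": {
  "deltas": "0 0 0.3 0 1; 0 0 0.6 0 1; 0 0 0.6 0 1"
}}

```text
time: 12.28
eef_pos: [0.4709, -0.0674, 0.1026]
tcp_rot: [-0.182, 3.133, -0.001]
wrist_force: [-7.5, 0.6, 26.0]
grip_width: 0.0001
```

{"method": "carry_out", "body": {
  "deltas": "0 0 0 0 1; 0 0 -2 0 1; 0 0 -7 0 1; -0.4 6 -9.7 0 1; -1.2 8 -9.7 0 1; -1.2 8 -9.7 0 1; -1.2 8 -9.7 0 1; -1.2 8 -9.7 0 1"
}}

```text
time: 13.28
eef_pos: [0.4721, 0.0129, 0.1957]
tcp_rot: [0.18, -3.135, 0.0]
wrist_force: [0.7, -0.3, -0.4]
grip_width: 0.0001
```

```bash
python3 - <<'E'
from h import *
from station import ctrl
s=snap(ctrl,'w11');print(W2L(P,s['eef_pos']))
W=wl('w11')
for X in [(-152,-50,96),(-151.9,-50,99),(-150.5,-50,108)]:print(X,proj(W,L2W(P,np.array(X)/1e3)))
crop('w11',280,170,80,60,10);crop('w11',190,160,160,120,5)
E
```

```text
w11 13.28 [0.4721 0.0129 0.1957] [ 1.8040e-01 -3.1352e+00  3.0000e-04] [ 0.66 -0.35 -0.43] 0.0001 vel 0.003
[-0.14060549  0.03016125  0.19574973]
(-152, -50, 96) [224.66890311 188.29824005]
(-151.9, -50, 99) [223.60512533 189.3966196 ]
(-150.5, -50, 108) [220.40880825 194.14260389]
```

View pics/w11_c280_170.png

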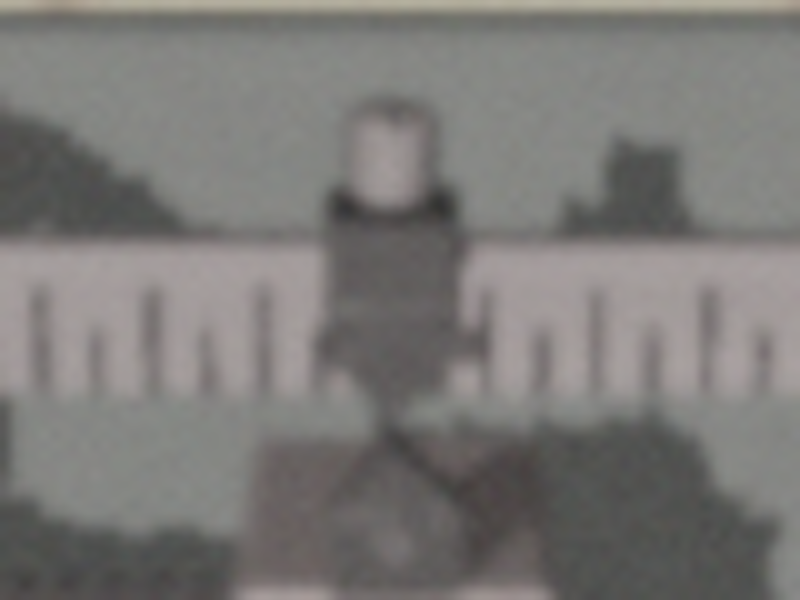

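View pics/w11_c190_160.png

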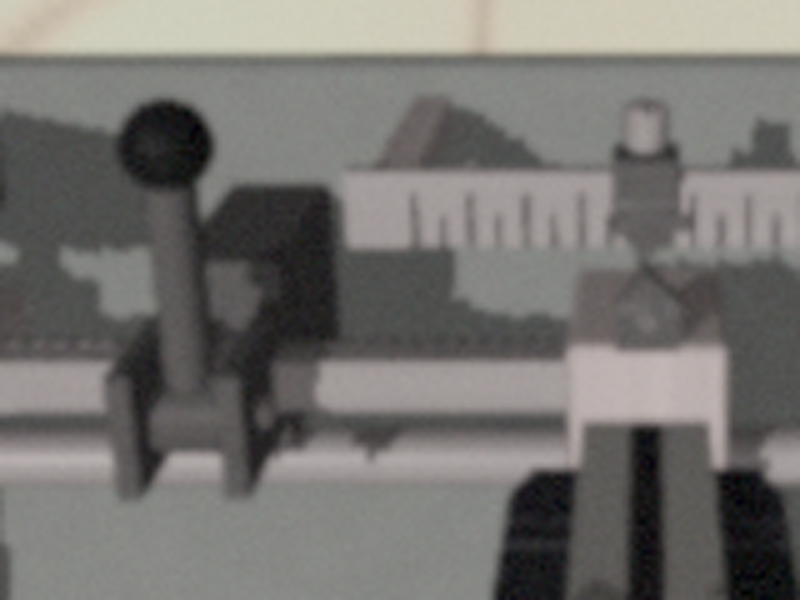

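```bash
python3 - <<'E'
from station import ctrl
print(ctrl.sign_off())
E
```

```text
the job is handed in; nothing more can be done
None
```

The stop is set and locked: its pointer stands level with the index to about 0.2 mm, and the clamp lever is down. The job was handed in at about 13 s.

- **Setting the stop:** I rolled the thumbwheel with the shut fingertips in two strokes plus a nudge. A look from above then showed the pointer about 1.85 mm past the index, because the slanted views near the wheel had read the gap wrong. I rolled the wheel back slightly and checked again from above.
- **Locking:** I pressed the lever ball down until the force rose to 26 N with the fingertip at 102.6 mm. That agrees with the 104 mm top of the ball when locked.
- **Last checks (final wrist-camera picture):**
  - The pointer stayed level with the index after locking.
  - The ball was at pixel (223, 189), against (224.7, 188.3) predicted for locked. The picture alone cannot tell the last 3 mm of lever travel, so "fully down" rests on the press force and height.
  - The gripper was clear of everything.
- **Not checked:** I moved no loose item on purpose, but I took no final picture of the whole scene.
- **Disagreement:** the base plate is not centred on the labeller's origin in x (front edge at about -148 mm), so I located the labeller from the lever ball and base corners, and checked it against the wheel and index.

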